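# Load the pump cassette and lock the lid

## Task

Get the pump on the bench ready to run with pushes of your fingertips: push the orange cassette along its channel until it is fully home against the blue drive block, then push the blue lid over and down until it is shut, then push the red latch tab all the way towards the drive block so that it locks the lid. Do not lift the cassette out of its channel, do not move the latch before the lid is shut, and leave everything else on the bench where it is.

Things in the scene. Friction and masses are not known exactly. Their poses are not given: they have to be found in the camera images.
- pump: white benchtop pump, fixed, 220 x 170 mm, 90 mm high to its flat deck, turned up to about 25 degrees. Origin: centre of its underside; x runs along the cassette channel towards the drive block, away from the robot, y left, z up (all the mm below are in this frame). Blue drive block on the deck: x 42 to 110, y within 65, top at z = 126 mm; its near face is the cassette's stop
- cassette: orange cassette, loose, 64 (x) x 36 (y) x 24 mm (z), about 0.15 kg, lying on the pump's deck between the guide ribs, 20 to 40 mm short of home; slides along the pump's x with light friction (about 1 N). Origin at the centre of its underside, axes as the pump's; its near face is 32 mm behind the origin
- dock (a point): point on the pump's deck at x = 10, y = 0, z = 90 mm, axes as the pump's: where the cassette's origin lies when fully home. The channel's two grey guide ribs are 12 mm high, inner faces 39 mm apart, from x = -100 to 42 mm
- lid (a joint): angle of the blue lid, rad: 0 shut (level over the cassette; end stop), 1.57 upright; starts at about 2.0 to 2.3, leaning outwards to the pump's +y. The lid is a flat plate, 64 mm along the hinge (x -22 to 42 mm), 65 mm from hinge to free edge, 6 mm thick; shut, it runs from the hinge towards -y, its top at z = 122 mm. A stiff hinge (about 1 N at the edge) holds it where it is left
- lid_hinge (a point): middle of the lid's hinge line, at x = 10, y = 29, z = 119 mm in the pump's frame; the hinge is parallel to the pump's x and stands on a wall 25 mm high on the deck, y 26 to 36 mm, x -22 to 42 mm
- lid_edge (a point): middle of the lid's free edge (striped yellow), 65 mm from the hinge, at x = 10 mm in the pump's frame
- latch (a joint): travel of the red latch, m: 0 unlocked, 0.030 fully locked (end stop). It slides along the pump's +x (towards the drive block) against about 1.5 N of friction and stays where it is left
- latch_tab (a point): top of the red latch tab, 42 mm above the deck; tab 14 (x) by 16 mm (y), upright; unlocked it is at x = -38, y = -60 mm in the pump's frame. A lip at the tab's top, 24 mm long (x), 6 mm thick, reaches 30 mm from the tab's middle towards the channel (+y) and covers the lid's free edge when locked
- cup: small white porcelain cup, 44 mm across, 32 mm high, standing on top of the pump's blue drive block (not part of the job); origin at the centre of its underside
- spare_cassette: spare orange cassette lying on the table at the right in front of the pump, same as the other one, 64 x 36 x 24 mm (not part of the job); origin at the centre of its underside
- stand_a: grey four-legged stand, 88 mm square at the foot, 165 mm high, with a white and blue reservoir, in the clear spill tray; origin at the centre of its foot
- stand_b: the same stand with an amber reservoir, in the clear spill tray; origin at the centre of its foot
- flow_cell: flow cell in the spill tray: block of blue and metal plates, about 76 x 90 x 90 mm, bolted together; origin at the centre of its underside
- bottle: amber bottle, 60 mm across, 130 mm high, on the table at the robot's right; origin at the centre of its underside
- screwdriver: screwdriver lying on the table at the left in front of the pump; origin under its middle

How it is judged:
By the outcome, as a careful person would: the job done as asked, in the order asked, and still so for the second after the job is handed in, with the robot touching nothing.
It also fails if it takes over 51 s, if anything falls off the work surface, if the arm or the gripper's body presses on something with over 40 N, if the wrist force passes 120 N, or if a joint passes its speed limit or range.

## Robot

A 6-joint arm with a two-finger parallel gripper is mounted at the origin on the work surface. World frame = base frame: x ahead of the robot, y to its left, z up, the work surface at z = 0. Lengths are in m, angles in rad, forces in N, time in s.
With the tool pointing down it reaches from about 0.3 to 0.75 m from the base axis. Payload 8.5 kg.
Tool frame: the origin (TCP) lies midway between the tips of the shut fingers; the grasp point (between the pads) lies 19 mm behind it; x points along the fingers, y is the direction in which the jaws open and shut, and the axes are right-handed (so a half turn about x gives the same grasp; the last joint's range is limited). The gripper opens to 85 mm and grips with 20 to 120 N. Pads are 22 mm wide; open, the fingers measure 114 mm over their backs; the gripper's body (76 mm by 85 mm) begins 54 mm behind the grasp point. The pads swing forward as they close: fully open they stand 13 mm farther back than shut.
Start: joints at [0.952, 0.381, 1.297, -0, 1.464, -0.215], TCP at [0.216, 0.506, 0.231] pointing down, gripper open.
Joint ranges: [-3.11, 3.11], [-0.89, 2.33], [0.22, 2.48], [-1.42, 4.56], [0.17, 2.85], [-2.88, 2.88]. Speed limits (rad/s): [2.39, 2.39, 3.14, 3.14, 3.14, 3.14].

## Interface

Orientations are given as a 3x3 rotation matrix whose columns are the frame's x, y, z axes.
In Python, from cell import env gives the robot as it stands.
- The arm moves only by the tool step_arm, never from a script. Its argument "deltas" is one flat list of numbers, 5 for each row, row after row: the closure in counts, from 0 (fully open) to 255 (shut), then the shift along the tool's x, y, z in mm, then the turn about the tool's x in degrees. In form: [gripper, dx, dy, dz, turn, gripper, dx, dy, dz, turn, ...]. A call has 1 to 10 rows; each row shifts and turns the commanded pose from where the row before left it, along the tool's axes as they then stand; what a row does not reach is not made up. A row lasts 1/10 s, in which the tool goes at most 50 mm and 8.59 degrees, less where a joint would pass 70% of its speed; a pose out of reach is approached as far as the arm can. A call is refused whole if a number of a shift passes 50 or a number of a turn 8.59, either way. A call with a gripper value outside its range is refused whole. The fingers move at their own pace and stop on an object; "force" is the grip in N (left out, the last holds). Time passes only in rows, so rows that do not move let the fingers close. It gives the time, the measured TCP pose, the force and the opening at its end, in the units of the state.
- env.get_state(): the state, without advancing time (a new reading comes with each control period).
- env.camera(name): name is "side" or "top"; returns a dict with "color" (400x640x3 uint8, red, green, blue), "fx", "fy", "cx", "cy" (pixels), "R" (3x3) and "t" (3): a world point X has camera coordinates R X + t. Camera axes: x right, y down, z forward; pixel columns grow to the right and rows downward; lengths in m; the calibration is good to about 2 mm. A picture is of the moment at which its call begins. There is no depth.
- env.hand_in(): hands the job in, once; it reports no verdict.
The state is a dict: "time_s": time; "joint_positions": joint angles; "qd": joint speeds; "joint_efforts": joint torques, N m; "ee_pos": TCP position; "orientation": TCP orientation; "force": force on the tool from outside, world axes, zero at the start; "ft_torque": the same for the moment, N m; "finger_gap": finger opening in m.
Only numpy, scipy, OpenCV 4.12 (cv2) and the standard library are available. Lean on these libraries where they do the work, as an engineer would, in place of code of your own. Each camera call takes 0.05 s, during which the arm holds its last target. There are 200 camera calls.

## Working session

There is one attempt and no reset: what is moved stays moved. The work goes in short steps, Python scripts to look and compute and a tool call to move; the robot and the scene stay as the last step left them, time stands still between calls to the robot, and variables do not carry over. Pictures are saved under pics/ and viewed, about 8 in all and at most 12, crops included, and the job is handed in when it is done.

Besides the shell and the picture viewer there is one more tool, called after "Emit:" as name(argument=value, ...), one argument or row to a line, values as JSON. step_arm: Moves the arm, as the interface text tells. Its arguments: {"type":"object","properties":{"deltas":{"type":"array","items":{"type":"number"}},"force":{"type":"number"}},"required":["deltas"]}

```bash
mkdir -p pics; ls; python3 - <<'E'
from cell import env
import cv2,numpy as np
s=env.get_state()
print(s)
for n in("top","side"):
    c=env.camera(n); cv2.imwrite(f"pics/{n}0.png",c["color"][:,:,::-1]); 
    np.savez(f"pics/{n}0.npz",**c)
    print(n,c["fx"],c["fy"],c["cx"],c["cy"],c["R"],c["t"],-np.array(c["R"]).T@c["t"])
E
```

```text
pics
{'time_s': 0.0, 'joint_positions': array([ 9.51708804e-01,  3.81175982e-01,  1.29824862e+00,  4.60856045e-06,
        1.46357188e+00, -2.15325300e-01]), 'qd': array([-0.00038554, -0.00151156, -0.00080455, -0.00052541, -0.0012926 ,
       -0.00102588]), 'joint_efforts': array([-3.61107027e-05, -4.48478937e+01, -2.31277871e+01, -1.70671346e-04,
        4.86570527e-03, -4.46415129e-06]), 'ee_pos': array([0.21592992, 0.50553197, 0.23072661]), 'orientation': array([[-8.18364925e-04,  3.92880711e-01,  9.19589081e-01],
       [-1.14063399e-03,  9.19588424e-01, -3.92881446e-01],
       [-9.99999015e-01, -1.37043496e-03, -3.04425817e-04]]), 'force': array([ 0.51142501, -0.19436489, -0.32471063]), 'ft_torque': array([ 0.02482472, -0.03511288,  0.00319117]), 'finger_gap': 0.08534276631798049}
top 411.7741951915279 411.7741951915279 325.80895614176603 194.1928468389898 [[ 0.01886242 -0.99976182  0.0109774 ]
 [-0.98344218 -0.02053153 -0.18005539]
 [ 0.18023788 -0.00739936 -0.98359522]] [-0.01615291  0.49675558  1.11830299] [0.2872745  0.00232482 1.18957831]
side 445.1723455883592 445.1723455883592 322.25045820994376 200.5850976479699 [[-0.94264755 -0.33364518  0.00982291]
 [-0.21306671  0.57880292 -0.78714024]
 [ 0.25694002 -0.74408875 -0.61669584]] [0.47061216 0.20659933 1.10836643] [0.20285715 0.86216018 0.84152483]
```

View pics/top0.png

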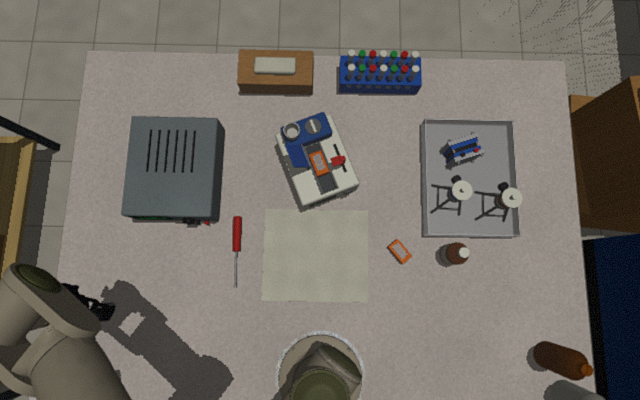

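View pics/side0.png

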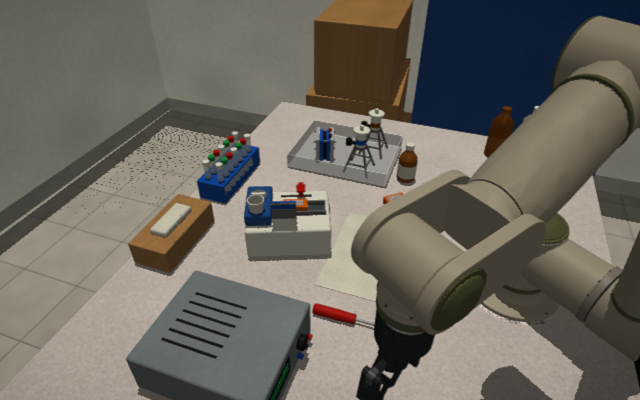

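The top view shows the pump at about (317,160), turned to the left. The blue block and cup are at about (302,133) and the cassette at (319,163). The red latch is at (338,160), and the lid leans left near (297,160). I'll zoom in on both views.

```bash
python3 - <<'E'
import cv2,numpy as np
a=cv2.imread("pics/top0.png")[100:215,260:375]; b=cv2.imread("pics/side0.png")[170:270,235:345]
a=cv2.resize(a,(400,400),interpolation=cv2.INTER_CUBIC); b=cv2.resize(b,(400,364),interpolation=cv2.INTER_CUBIC)
o=np.zeros((400,800,3),np.uint8);o[:,:400]=a;o[:364,400:]=b
cv2.imwrite("pics/z0.png",o)
E
```

```text
(no output)
```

View pics/z0.png

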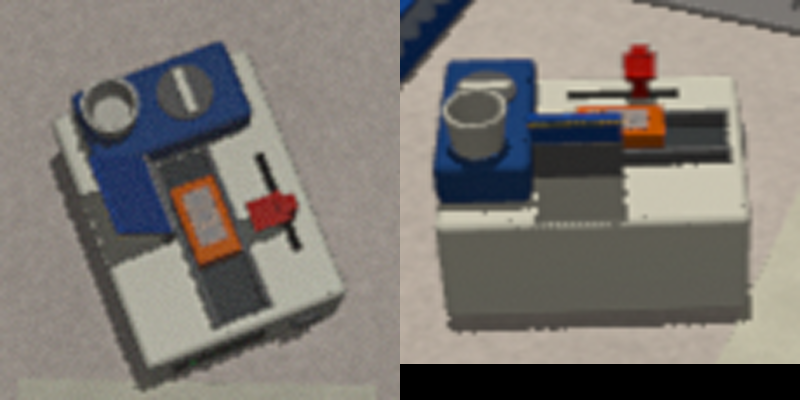

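```bash
cat >h.py <<'E'
import numpy as np,cv2
def load(f): return dict(np.load(f))
def plane(c,uv,z):
    uv=np.asarray(uv,float).reshape(-1,2)
    d=np.c_[(uv[:,0]-c["cx"])/c["fx"],(uv[:,1]-c["cy"])/c["fy"],np.ones(len(uv))]@c["R"]
    o=-c["R"].T@c["t"]; return (o+d*((z-o[2])/d[:,2])[:,None])
def proj(c,X):
    p=np.atleast_2d(X)@c["R"].T+c["t"]; return np.c_[c["fx"]*p[:,0]/p[:,2]+c["cx"],c["fy"]*p[:,1]/p[:,2]+c["cy"]]
def tri(c1,u1,c2,u2):
    A=[];b=[]
    for c,u in((c1,u1),(c2,u2)):
        d=c["R"].T@[(u[0]-c["cx"])/c["fx"],(u[1]-c["cy"])/c["fy"],1]; d/=np.linalg.norm(d)
        P=np.eye(3)-np.outer(d,d); A.append(P); b.append(P@(-c["R"].T@c["t"]))
    x,r,_,_=np.linalg.lstsq(np.vstack(A),np.hstack(b),rcond=None); return x,np.sqrt(r)
E
python3 - <<'E'
from h import *
c=load("pics/top0.npz"); im=c["color"].astype(int)
hsv=cv2.cvtColor(c["color"],cv2.COLOR_RGB2HSV)
roi=np.zeros((400,640),bool); roi[105:212,268:365]=1
for p in [(300,195),(345,180),(335,125),(298,160),(310,125),(270,200),(320,155),(300,150),(290,140)]: print(p,im[p[1],p[0]],hsv[p[1],p[0]])
H,S,V=[hsv[...,i] for i in range(3)]
white=(roi&(S<40)&(V>185)).astype(np.uint8)
k,l,st,_=cv2.connectedComponentsWithStats(white); print(st[1:][st[1:,4]>100])
m={"blue":(H>100)&(H<130)&(S>150),"red":((H<6)|(H>172))&(S>150)&(V>80),"orange":(H>6)&(H<22)&(S>150)}
for n,z in(("red",.132),("orange",.114),("blue",.126)):
    mm=(roi&m[n]).astype(np.uint8); k,l,st,_=cv2.connectedComponentsWithStats(mm)
    i=1+st[1:,4].argmax(); ys,xs=np.where(l==i); P=plane(c,np.c_[xs,ys],z)[:,:2]
    r=cv2.minAreaRect((P*1000).astype(np.float32)); print(n,st[i],r,P.mean(0))
E
```

```text
(300, 195) [171 171 157] [ 30  21 171]
(345, 180) [174 175 160] [ 32  22 175]
(335, 125) [131 127 119] [ 20  23 131]
(298, 160) [39 49 93] [114 148  93]
(310, 125) [84 85 84] [60  3 85]
(270, 200) [141 134 126] [ 16  27 141]
(320, 155) [147 100  78] [ 10 120 147]
(300, 150) [36 48 97] [114 160  97]
(290, 140) [29 36 49] [110 104  49]
[]
red [331 155  14  11 102] ((574.4573974609375, -35.87516784667969), (23.054616928100586, 36.11181640625), 28.389755249023438) [ 0.57388817 -0.0352902 ]
orange [309 150  20  26 168] ((569.7913208007812, 15.199590682983398), (65.3923110961914, 35.736000061035156), 22.31036376953125) [0.56692629 0.01418491]
blue [286 113  45  54 680] ((635.416748046875, 49.5289192199707), (90.76861572265625, 167.0237579345703), 59.30774688720703) [0.62522548 0.05345449]
```

```bash
python3 - <<'E'
from h import *
for n,th in(("top",155),("side",150)):
    c=load(f"pics/{n}0.npz"); hsv=cv2.cvtColor(c["color"],cv2.COLOR_RGB2HSV); H,S,V=[hsv[...,i] for i in range(3)]
    roi=np.zeros((400,640),bool)
    if n=="top": roi[105:215,268:365]=1
    else: roi[185:270,238:335]=1
    w=(roi&(V>th)&(H>22)).astype(np.uint8); w=cv2.morphologyEx(w,cv2.MORPH_OPEN,np.ones((2,2)))
    cs,_=cv2.findContours(w,0,1); cs=[q for q in cs if cv2.contourArea(q)>60]; q=np.vstack(cs)[:,0]
    h=cv2.convexHull(q)
    P=(plane(c,h[:,0],.09)*1000)[:,:2].astype(np.float32); print(n,cv2.minAreaRect(P))
    a=cv2.approxPolyDP(h,2,True)[:,0]; print(np.c_[a,plane(c,a,.09)[:,:2]*1000].round(1))
E
```

```text
top ((586.3038330078125, 18.161239624023438), (211.0899200439453, 163.0089569091797), 22.511167526245117)
[[304.  204.  460.6  52.5]
 [294.  178.  531.9  81.8]
 [330.  116.  712.6 -13.5]
 [358.  184.  518.9 -93.3]]
side ((556.2817993164062, 90.42768859863281), (219.13890075683594, 298.7525939941406), 22.960111618041992)
[[335.  270.  402.9 187.7]
 [324.  270.  426.5 196.3]
 [246.  233.  651.  145. ]
 [246.  229.  657.8 131.6]
 [274.  193.  653.9 -30.4]
 [327.  193.  515.  -81.7]
 [335.  247.  426.4 116.2]]
```

```bash
python3 - <<'E'
from h import *
c0=np.array([.5863,.0182]); th=np.radians(22.4); R=np.array([[np.cos(th),-np.sin(th)],[np.sin(th),np.cos(th)]])
for n in("top","side"):
    c=load(f"pics/{n}0.npz"); hsv=cv2.cvtColor(c["color"],cv2.COLOR_RGB2HSV); H,S,V=[hsv[...,i].astype(int) for i in range(3)]
    roi=np.zeros((400,640),bool)
    if n=="top": roi[105:215,268:365]=1
    else: roi[178:270,238:335]=1
    m={"red":(((H<6)|(H>172))&(S>150)&(V>60),.132),"orange":((H>6)&(H<22)&(S>150)&(V>100),.114),"blue":((H>100)&(H<130)&(S>150)&(V>60),.126)}
    for k,(mm,z) in m.items():
        mm=(roi&mm).astype(np.uint8); _,l,st,_=cv2.connectedComponentsWithStats(mm); i=1+st[1:,4].argmax()
        cs,_=cv2.findContours((l==i).astype(np.uint8),0,1); h=cv2.convexHull(cs[0]); a=cv2.approxPolyDP(h,1.2,True)[:,0]
        Q=(plane(c,a,z)[:,:2]-c0)@R*1000
        print(n,k,np.c_[a,Q,V[a[:,1],a[:,0]]].round(0).astype(int).tolist())
# predicted pixels of known corners under the estimate
E
```

```text
top red [[344, 157, -30, -64, 142], [342, 163, -44, -52, 79], [333, 165, -40, -28, 130], [332, 158, -21, -33, 139], [338, 155, -19, -51, 101]]
top orange [[320, 150, 16, -13, 107], [328, 171, -47, -12, 148], [317, 175, -46, 20, 125], [309, 155, 13, 20, 137]]
top blue [[323, 113, 107, -57, 92], [330, 132, 50, -55, 90], [308, 166, -17, 34, 88], [294, 166, -4, 69, 104], [286, 145, 58, 68, 105], [297, 122, 108, 18, 95]]
side red [[302, 183, -35, -57, 153], [304, 185, -40, -48, 146], [304, 190, -40, -25, 159], [302, 196, -34, 1, 68], [299, 196, -26, 0, 72], [297, 185, -21, -49, 148]]
side orange [[307, 201, -47, 0, 124], [306, 207, -44, 25, 108], [296, 206, -18, 20, 131], [296, 199, -18, -10, 187], [305, 199, -42, -9, 180]]
side blue [[294, 202, -13, 18, 124], [269, 216, 49, 72, 72], [263, 217, 64, 75, 61], [260, 216, 72, 71, 65], [247, 195, 111, -17, 109], [248, 189, 111, -43, 105], [254, 187, 95, -52, 113], [270, 187, 52, -50, 108]]
```

```bash
python3 - <<'E'
from h import *
t=load("pics/top0.npz");s=load("pics/side0.npz")
for n,a,b in(("deckNR",(359,184),(327.5,192)),("deckNL",(303,205),(332,224)),("red lip top",(337.5,160),(300.5,188)),("blockFR",(323,112.5),(251,187)),("blockNR",(330.5,130),(270,187)),("cassNearL",(317,175),(306.5,204)),):
    x,r=tri(t,a,s,b); print(n,x.round(4),r.round(4))
# overlay of given geometry, zoomed
def pump(P,c0,deg):
    th=np.radians(deg);R=np.array([[np.cos(th),-np.sin(th),0],[np.sin(th),np.cos(th),0],[0,0,1]]); return np.asarray(P)/1000@R.T+[*c0,0]
def box(x,y,z): return [(x[0],y[0],z),(x[1],y[0],z),(x[1],y[1],z),(x[0],y[1],z)]
o=np.zeros((500,800,3),np.uint8)
c0=(.589,.0215);d=22.4
for k,(c,x0,y0,w) in enumerate(((t,262,100,115),(s,232,170,115))):
    f=400/w; im=cv2.resize(c["color"][y0:y0+w,x0:x0+w,::-1],(400,400),interpolation=cv2.INTER_NEAREST)
    for b,col in((box((-110,110),(-85,85),90),(0,255,0)),(box((42,110),(-65,65),126),(0,255,255)),(box((-50,-26),(-68,-30),132),(255,255,0)),(box((-100,42),(-19.5,19.5),90),(255,0,255)),(box((-22,42),(26,36),115),(255,255,255))):
        p=((proj(c,pump(b,c0,d))-[x0,y0]+.5)*f).round().astype(np.int32); cv2.polylines(im,[p],True,col,1)
    o[:400,400*k:400*k+400]=im
cv2.imwrite("pics/ov.png",o[:400])
E
```

```text
deckNR [ 0.5196 -0.0969  0.0819] [0.0014]
deckNL [0.4553 0.0543 0.1044] [0.0004]
red lip top [ 0.5758 -0.0352  0.1241] [0.0004]
blockFR [0.7065 0.0057 0.1234] [0.0037]
blockNR [ 0.659  -0.0155  0.1205] [0.0024]
cassNearL [0.536  0.0189 0.1196] [0.0017]
```

View pics/ov.png

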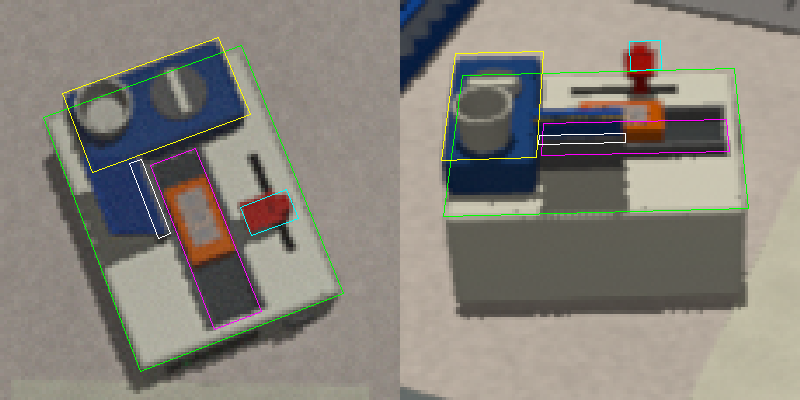

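The zoom and overlay show the pump near (0.588, 0.024), yaw about 22.4°, with ±4 mm of doubt. The cassette lies about 26 mm short, the lid leans towards +y, and the latch is unlocked. I'll turn the tool so its z runs along pump x and its y along pump y, then approach. After that I'll check against the fingertip in the images.

Emit:
step_arm(
  deltas=[255, 0, 0, 0, -8.5, 255, 0, 0, 0, -8.5, 255, 0, 0, 0, -8.5, 255, 0, 0, 0, -8.5, 255, 0, 0, 0, -8.5, 255, 0, 0, 0, -3, 255, 0, -40, 5, 0, 255, 0, -45, 7, 0, 255, 0, -45, 7, 0, 255, 0, -45, 7, 0],
  force=40,
)

```text
time_s: 1.1
ee_pos: [0.3071, 0.3522, 0.2311]
orientation: [[-0.0, -0.381, 0.925], [-0.0, 0.925, 0.381], [-1.0, -0.0, -0.001]]
force: [0.4, 0.2, -0.0]
finger_gap: 0.0002
```

Emit:
step_arm(
  deltas=[255, 0, -45, 7, 0, 255, 0, -45, 7, 0, 255, 0, -45, 7, 0, 255, 0, -45, 7, 0, 255, 0, -45, 7, 0, 255, 0, -45, 7, 0, 255, 0, -45, 7, 0, 255, 0, -45, 5, 0, 255, 0, -45, 0, 0, 255, 0, -5, 0, 0],
)

```text
time_s: 2.1
ee_pos: [0.514, -0.0088, 0.2305]
orientation: [[-0.001, -0.376, 0.926], [-0.001, 0.926, 0.376], [-1.0, -0.0, -0.001]]
force: [0.1, 0.2, -0.0]
finger_gap: -0.0002
```

Emit:
step_arm(
  deltas=[255, 40, 0, 0, 0, 255, 40, 0, 0, 0, 255, 10, 0, 0, 0, 255, 0, 0, 0, 0],
)

```text
time_s: 2.5
ee_pos: [0.5121, -0.0043, 0.1407]
orientation: [[-0.003, -0.381, 0.925], [0.001, 0.925, 0.381], [-1.0, 0.002, -0.002]]
force: [0.7, -0.3, 0.2]
finger_gap: 0.0005
```

```bash
python3 - <<'E'
from cell import env
from h import *
s=env.get_state(); p=s["ee_pos"]; print(p,s["force"])
o=np.zeros((400,800,3),np.uint8)
for k,(n,x0,y0) in enumerate((("top",265,105),("side",232,150))):
    c=env.camera(n); np.savez(f"pics/{n}1.npz",**c); w=115;f=400/w
    im=cv2.resize(c["color"][y0:y0+w,x0:x0+w,::-1],(400,400),interpolation=cv2.INTER_CUBIC)
    q=((proj(c,p)[0]-[x0,y0]+.5)*f).round().astype(int); print(n,q); cv2.drawMarker(im,tuple(int(v) for v in q),(0,255,0),cv2.MARKER_CROSS,12,1)
    o[:,400*k:400*k+400]=im
cv2.imwrite("pics/a1.png",o)
E
```

```text
[ 0.51211595 -0.00428312  0.14071757] [ 0.684955   -0.29226263  0.18841291]
top [212 269]
side [303 157]
```

View pics/a1.png

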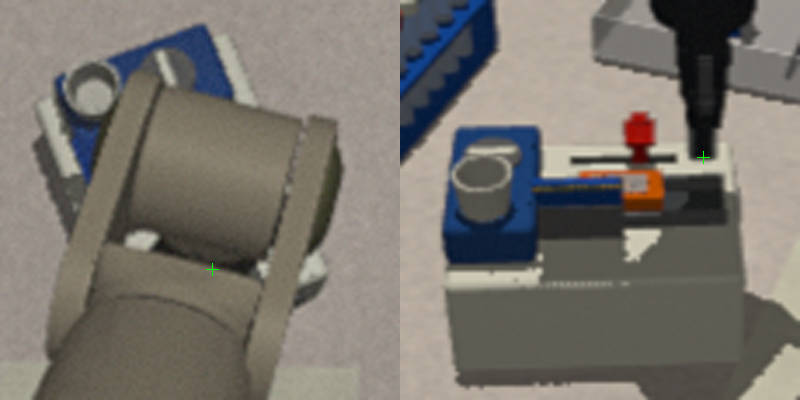

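Emit:
step_arm(
  deltas=[255, 20, 0, 0, 0, 255, 17, 0, 0, 0, 255, 0, 0, 6, 0, 255, 0, 0, 6, 0, 255, 0, 0, 6, 0, 255, 0, 0, 5, 0, 255, 0, 0, 5, 0, 255, 0, 0, 5, 0, 255, 0, 0, 5, 0, 255, 0, 0, 0, 0],
)

```text
time_s: 3.6
ee_pos: [0.5485, 0.0099, 0.1043]
orientation: [[0.001, -0.381, 0.925], [0.0, 0.925, 0.381], [-1.0, -0.0, 0.001]]
force: [0.2, -1.1, -0.3]
finger_gap: 0.0001
```

Emit:
step_arm(
  deltas=[255, 0, 0, 3, 0, 255, 0, 0, 3, 0, 255, 0, 0, 2, 0, 255, 0, 0, 0, 0],
)

```text
time_s: 4.0
ee_pos: [0.5555, 0.0128, 0.1043]
orientation: [[0.0, -0.381, 0.925], [0.0, 0.925, 0.381], [-1.0, -0.0, 0.0]]
force: [0.9, -0.1, -0.5]
finger_gap: 0.0003
```

Emit:
step_arm(
  deltas=[255, 0, 0, 2, 0, 255, 0, 0, 2, 0, 255, 0, 0, 0, 0],
)

```text
time_s: 4.3
ee_pos: [0.5576, 0.0137, 0.1043]
orientation: [[-0.004, -0.381, 0.925], [-0.001, 0.925, 0.381], [-1.0, 0.0, -0.004]]
force: [-7.6, -4.3, 3.7]
finger_gap: 0.0001
```

Emit:
step_arm(
  deltas=[255, 0, 0, 1, 0, 255, 0, 0, 0, 0],
)

```text
time_s: 4.5
ee_pos: [0.5576, 0.0137, 0.1043]
orientation: [[-0.006, -0.381, 0.925], [-0.002, 0.925, 0.381], [-1.0, 0.001, -0.006]]
force: [-12.2, -7.3, 6.1]
finger_gap: -0.0002
```

```bash
python3 - <<'E'
from cell import env
from h import *
s=env.get_state(); p=s["ee_pos"]; print(p,s["force"])
n,x0,y0="side",240,170;w=100;f=6
c=env.camera(n); np.savez(f"pics/{n}2.npz",**c)
im=cv2.resize(c["color"][y0:y0+w,x0:x0+w,::-1],(600,600),interpolation=cv2.INTER_CUBIC)
cv2.imwrite("pics/a2.png",im)
E
```

```text
[0.55763795 0.01372944 0.10425342] [-12.18955009  -7.31345619   6.10878773]
```

View pics/a2.png

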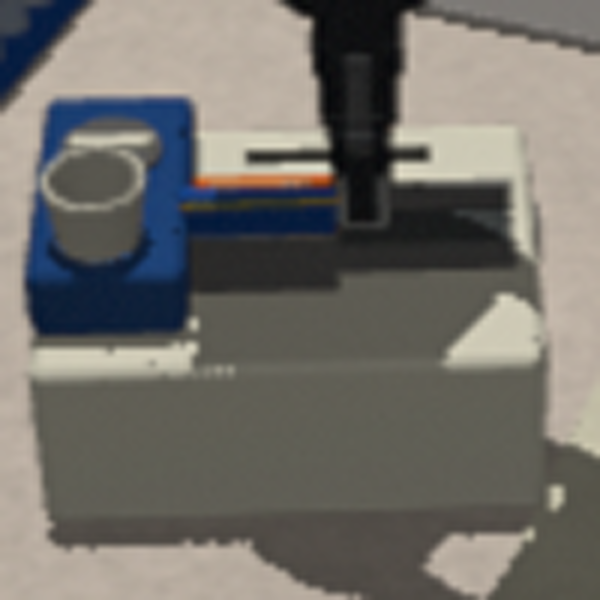

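The picture shows the orange cassette against the block (zoom x≈190). Its near end is flush with the lid's near end and the fingertip (x≈340), and a hard stop of 14 N is felt, so it is home. Next I retreat, rise, and go around to the outer side of the lid.

Emit:
step_arm(
  deltas=[255, 0, 0, -15, 0, 255, -45, 0, 0, 0, 255, -45, 0, 0, 0, 255, -25, 0, 0, 0, 255, 0, 35, 17, 0, 255, 0, 35, 17, 0, 255, 0, 35, 17, 0, 255, 0, 2, 2, 0, 255, 0, 0, 0, 0],
)

```text
time_s: 5.45
ee_pos: [0.5543, 0.1287, 0.2193]
orientation: [[0.0, -0.382, 0.924], [-0.0, 0.924, 0.382], [-1.0, -0.0, 0.0]]
force: [0.6, -0.4, -0.9]
finger_gap: 0.0
```

Emit:
step_arm(
  deltas=[255, 30, 0, 0, 0, 255, 30, 0, 0, 0, 255, 7, 0, 0, 0, 255, 0, -10, 0, 0, 255, 0, -8, 0, 0, 255, 0, -8, 0, 0, 255, 0, -8, 0, 0, 255, 0, 0, 0, 0],
)

```text
time_s: 6.25
ee_pos: [0.5679, 0.0954, 0.153]
orientation: [[0.001, -0.379, 0.925], [-0.0, 0.925, 0.379], [-1.0, -0.001, 0.001]]
force: [0.1, -0.3, 0.2]
finger_gap: -0.0001
```

Emit:
step_arm(
  deltas=[255, 0, -8, 0, 0, 255, 0, -8, 0, 0, 255, 0, -8, 0, 0, 255, 0, -8, 0, 0, 255, 0, -6, 0, 0, 255, 0, 0, 0, 0],
)

```text
time_s: 6.85
ee_pos: [0.5819, 0.0605, 0.1521]
orientation: [[-0.0, -0.38, 0.925], [-0.0, 0.925, 0.38], [-1.0, -0.0, -0.0]]
force: [0.3, -0.1, -0.3]
finger_gap: -0.0002
```

```bash
cat > snap.py <<'E'
import sys
from cell import env
from h import *
n,x0,y0,w,hh,f,out=sys.argv[1],*map(int,sys.argv[2:7]),sys.argv[7]
s=env.get_state(); print(s["time_s"],s["ee_pos"],s["force"])
c=env.camera(n); np.savez(f"pics/{out}.npz",**c)
cv2.imwrite(f"pics/{out}.png",cv2.resize(c["color"][y0:y0+hh,x0:x0+w,::-1],None,fx=f,fy=f,interpolation=cv2.INTER_CUBIC))
E
python3 snap.py side 230 140 110 110 5 a3
```

```text
6.85 [0.5819485  0.06050229 0.15208078] [ 0.3280364  -0.05422309 -0.25770362]
```

View pics/a3.png

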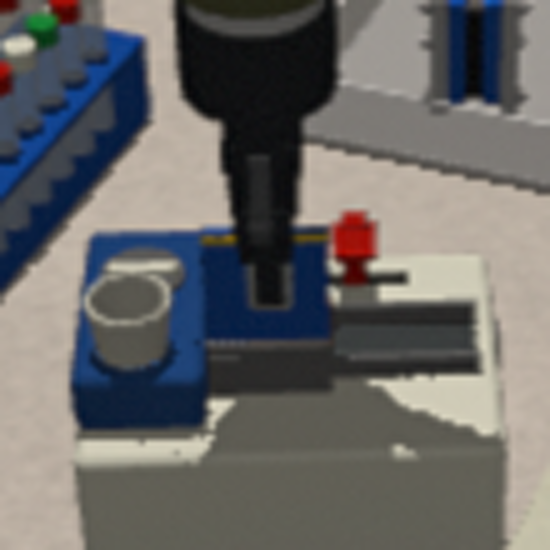

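The lid (blue, zoom 205–330, 230–340) now stands about upright with its striped edge on top, and the finger is behind it. I'll continue over and down.

Emit:
step_arm(
  deltas=[255, 0, -5, 0, 0, 255, 0, -5, 0, 0, 255, 1, -6, 0, 0, 255, 2, -5, 0, 0, 255, 4, -5, 0, 0, 255, 4, -4, 0, 0, 255, 7, -3, 0, 0, 255, 6, -2, 0, 0, 255, 3, -1, 0, 0, 255, 0, 0, 0, 0],
)

```text
time_s: 7.9
ee_pos: [0.595, 0.0281, 0.1246]
orientation: [[-0.001, -0.38, 0.925], [0.0, 0.925, 0.38], [-1.0, 0.001, -0.001]]
force: [-0.1, 0.2, -0.0]
finger_gap: 0.0006
```

Emit:
step_arm(
  deltas=[255, 2, -1, 0, 0, 255, 2, 0, 0, 0, 255, 0, 0, 0, 0],
)

```text
time_s: 8.2
ee_pos: [0.5958, 0.0273, 0.122]
orientation: [[0.001, -0.381, 0.925], [-0.0, 0.925, 0.381], [-1.0, -0.001, 0.001]]
force: [-1.8, 0.2, 5.3]
finger_gap: 0.0
```

Emit:
step_arm(
  deltas=[255, 1, 0, 0, 0, 255, 0, 0, 0, 0],
)

```text
time_s: 8.4
ee_pos: [0.5958, 0.0273, 0.1219]
orientation: [[0.002, -0.381, 0.925], [-0.0, 0.925, 0.381], [-1.0, -0.001, 0.001]]
force: [-5.2, -0.5, 12.9]
finger_gap: -0.0002
```

Felt height 0.1219 m matches the shut lid top (0.122 m). Next is the latch.

Emit:
step_arm(
  deltas=[255, -40, 0, 0, 0, 255, -40, 0, 0, 0, 255, 0, -20, -32, 0, 255, 0, -20, -32, 0, 255, 0, -20, -31, 0, 255, 0, 0, 0, 0],
)

```text
time_s: 9.0
ee_pos: [0.5289, -0.0669, 0.2006]
orientation: [[-0.001, -0.377, 0.926], [-0.001, 0.926, 0.377], [-1.0, -0.0, -0.001]]
force: [-0.6, -0.0, 0.2]
finger_gap: 0.0
```

```bash
python3 snap.py side 225 130 120 120 5 a4; python3 -c "
from cell import env;import numpy as np
p=env.get_state()['ee_pos'][:2]-[.5886,.0251];t=np.radians(22.4);print(p@np.array([[np.cos(t),-np.sin(t)],[np.sin(t),np.cos(t)]]))"
```

```text
9.0 [ 0.52893489 -0.06691487  0.20056767] [-0.61113882 -0.0137658   0.15396584]
[-0.08876195 -0.06151723]
```

View pics/a4.png

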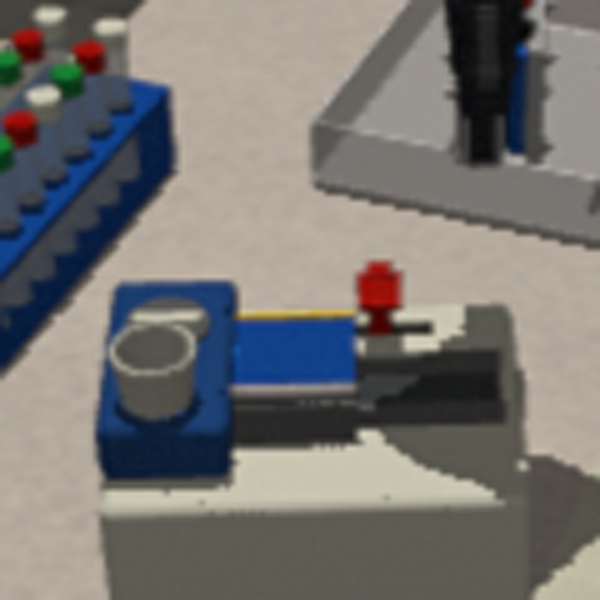

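The lid lies flat with its striped edge at zoom (235–355, 315). The latch (380, 300) hasn't moved and is still clear of the lid. Next I descend behind the latch and push.

Emit:
step_arm(
  deltas=[255, 40, 0, 0, 0, 255, 35, 0, 0, 0, 255, 13, 0, 0, 0, 255, 0, 0, 7, 0, 255, 0, 0, 7, 0, 255, 0, 0, 7, 0, 255, 0, 0, 5, 0, 255, 0, 0, 5, 0, 255, 0, 0, 5, 0, 255, 0, 0, 0, 0],
)

```text
time_s: 10.05
ee_pos: [0.5645, -0.0505, 0.1125]
orientation: [[0.001, -0.381, 0.925], [-0.0, 0.925, 0.381], [-1.0, -0.0, 0.0]]
force: [-0.1, -0.5, 0.5]
finger_gap: 0.0003
```

Emit:
step_arm(
  deltas=[255, 0, 0, 5, 0, 255, 0, 0, 5, 0, 255, 0, 0, 4, 0, 255, 0, 0, 3, 0, 255, 0, 0, 0, 0],
)

```text
time_s: 10.55
ee_pos: [0.5802, -0.0441, 0.1123]
orientation: [[0.001, -0.381, 0.925], [0.0, 0.925, 0.381], [-1.0, -0.0, 0.001]]
force: [0.1, -0.6, -0.3]
finger_gap: -0.0001
```

Emit:
step_arm(
  deltas=[255, 0, 0, 2, 0, 255, 0, 0, 2, 0, 255, 0, 0, 0, 0],
)

```text
time_s: 10.85
ee_pos: [0.5833, -0.0428, 0.1122]
orientation: [[-0.001, -0.381, 0.925], [-0.0, 0.925, 0.381], [-1.0, 0.0, -0.001]]
force: [-2.8, -1.0, 0.4]
finger_gap: -0.0001
```

Emit:
step_arm(
  deltas=[255, 0, 0, 2, 0, 255, 0, 0, 0, 0],
)

```text
time_s: 11.05
ee_pos: [0.5836, -0.0426, 0.1122]
orientation: [[-0.005, -0.38, 0.925], [-0.001, 0.925, 0.38], [-1.0, 0.001, -0.005]]
force: [-10.2, -5.0, 3.7]
finger_gap: -0.0003
```

Emit:
step_arm(
  deltas=[255, 0, 0, 1, 0, 255, 0, 0, 0, 0, 255, 0, 0, -15, 0, 255, 0, 0, -15, 0, 255, -40, 0, 0, 0, 255, -45, 0, 0, 0, 255, -20, 0, -40, 0, 255, 0, 0, -45, 0, 255, 0, -20, -45, 0, 255, 0, 0, 0, 0],
)

```text
time_s: 12.05
ee_pos: [0.4434, -0.1235, 0.2179]
orientation: [[0.001, -0.376, 0.926], [-0.001, 0.926, 0.376], [-1.0, -0.001, 0.0]]
force: [0.7, 0.9, 0.4]
finger_gap: 0.0001
```

Emit:
step_arm(
  deltas=[255, 0, 45, -15, 0, 255, 0, 45, -15, 0, 255, 0, 45, 0, 0, 255, 0, 45, 0, 0, 255, 0, 45, 0, 0, 255, 0, 45, 0, 0, 255, 0, 0, 0, 0],
)

```text
time_s: 12.75
ee_pos: [0.3133, 0.1213, 0.2176]
orientation: [[0.001, -0.387, 0.922], [0.001, 0.922, 0.387], [-1.0, 0.001, 0.001]]
force: [0.4, -0.5, 0.7]
finger_gap: 0.0002
```

```bash
python3 - <<'E'
from cell import env
from h import *
s=env.get_state(); print(s["time_s"],s["ee_pos"],s["force"])
o=np.zeros((480,800,3),np.uint8)
for k,(n,x0,y0) in enumerate((("top",262,100),("side",232,160))):
    c=env.camera(n); np.savez(f"pics/{n}5.npz",**c)
    o[:400,400*k:400*k+400]=cv2.resize(c["color"][y0:y0+110,x0:x0+110,::-1],(400,400),interpolation=cv2.INTER_CUBIC)
    d=cv2.absdiff(c["color"],load(f"pics/{n}0.npz")["color"]).max(2); print(n,(d>60).sum())
    hsv=cv2.cvtColor(c["color"],cv2.COLOR_RGB2HSV); H,S,V=[hsv[...,i].astype(int) for i in range(3)]
    m=(((H<6)|(H>172))&(S>150)&(V>80)); m[:150 if n=="top" else 178]=0; 
    r=np.zeros_like(m); r[110:212,268:365]=1
    if n=="top":
        ys,xs=np.where(m&r|(r&((H<6)|(H>172))&(S>150)&(V>80)))
        P=plane(c,np.c_[xs,ys],.132)[:,:2].mean(0); print("red",P,"moved mm along x,y",(P-[.57389,-.03529])@np.array([[.9245,-.381],[.381,.9245]])*1000)
cv2.imwrite("pics/a5.png",o[:400])
E
```

```text
12.75 [0.31328497 0.12134824 0.21760962] [ 0.35947702 -0.51780396  0.65121768]
top 15281
red [ 0.59883735 -0.02440556] moved mm along x,y [27.21080022  0.55772839]
side 45107
```

View pics/a5.png

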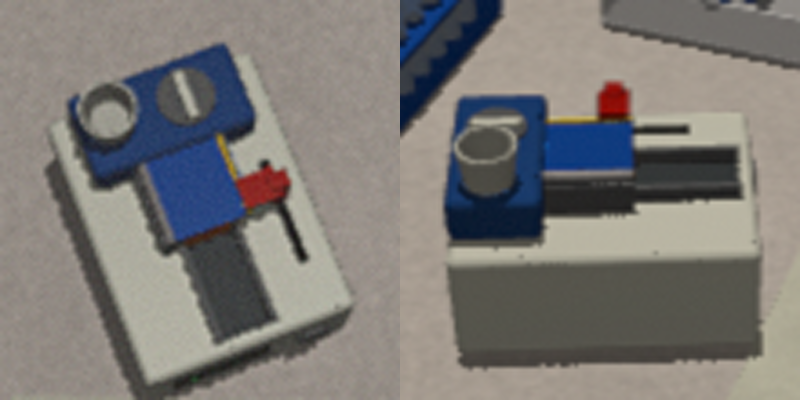

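The lid is shut, the cassette's end shows just under its near edge, and the cup is in place. The latch lip covers the striped edge at zoom (245–290, 185). I'll measure the latch travel more carefully, and check for anything else that moved.

```bash
python3 - <<'E'
from h import *
R=np.array([[.9245,-.381],[.381,.9245]])
for n,r in(("top",(slice(140,180),slice(325,350))),("side",(slice(175,200),slice(280,312)))):
    out=[]
    for k in(0,5):
        c=load(f"pics/{n}{k}.npz"); a=c["color"][r].astype(float); w=np.clip((a[...,0]-1.3*np.maximum(a[...,1],a[...,2]))/60,0,1)
        q=a[...,0]-a[...,1]; m=(a[...,0]>1.9*a[...,1])&(a[...,1]<.0+1.35*a[...,2])&(a[...,0]>55)
        ys,xs=np.where(m); uv=np.c_[xs+r[1].start,ys+r[0].start]
        if n=="side": uv=uv[uv[:,1]<uv[:,1].min()+9]
        P=(plane(c,uv,.132 if n=="top" else .129)[:,:2]-[.5886,.0251])@R*1000
        out.append(np.r_[P.mean(0),P[:,0].min(),P[:,0].max(),P[:,1].min(),P[:,1].max(),len(P)])
    print(n,np.array(out).round(1),(out[1]-out[0]).round(1))
for n,rs in(("top",{"cup":(slice(118,142),slice(282,304)),"spare":(slice(235,268),slice(383,416)),"bottle":(slice(238,268),slice(442,474)),"stands":(slice(120,240),slice(420,522)),"screw":(slice(212,290),slice(228,246))}),("side",{"cup":(slice(188,220),slice(245,270)),"bottle":(slice(140,188),slice(395,422)),"stands":(slice(105,190),slice(288,392))})):
    a,b=[load(f"pics/{n}{k}.npz")["color"] for k in(0,5)]
    for k,r in rs.items():
        A,B=[cv2.cvtColor(x[r],cv2.COLOR_RGB2GRAY).astype(np.float32) for x in(a,b)]
        print(n,k,[np.round(v,2) for v in cv2.phaseCorrelate(A,B)])
E
```

```text
top [[-36.5 -50.1 -48.4 -24.2 -69.  -33.3 105. ]
 [ -9.7 -50.3 -21.6   4.4 -68.7 -32.9 109. ]] [26.9 -0.3 26.8 28.6  0.3  0.4  4. ]
side [[-35.6 -51.7 -44.8 -25.6 -67.3 -30.4  26. ]
 [ -9.1 -51.9 -17.7   1.3 -68.3 -31.3  23. ]] [26.5 -0.2 27.1 26.9 -1.  -0.9 -3. ]
top cup [array([-0.02,  0.11]), np.float64(1.03)]
top spare [array([-0.01, -0.01]), np.float64(1.09)]
top bottle [array([-0.06,  0.04]), np.float64(1.02)]
top stands [array([0.03, 0.01]), np.float64(0.95)]
top screw [array([ 0.14, -0.5 ]), np.float64(0.45)]
side cup [array([ 0.49, -0.02]), np.float64(1.01)]
side bottle [array([ 0.7 , -0.99]), np.float64(0.29)]
side stands [array([-0.07,  0.17]), np.float64(0.65)]
```

Both views give about 27 mm of latch travel, and 30 mm is needed, although a stop was felt. I'll push again, more firmly, to see whether there's travel left.

Emit:
step_arm(
  deltas=[255, 0, -45, 0, 0, 255, 0, -45, 0, 0, 255, 0, -45, 0, 0, 255, 0, -45, 20, 0, 255, 0, -40, 40, 0, 255, 0, -34, 45, 0, 255, 0, 0, 41, 0, 255, 0, 0, 0, 0, 255, 0, 0, 0, 0],
)

```text
time_s: 13.75
ee_pos: [0.5351, -0.0593, 0.2165]
orientation: [[-0.001, -0.379, 0.925], [0.0, 0.925, 0.379], [-1.0, 0.001, -0.001]]
force: [-1.0, 1.1, 1.0]
finger_gap: -0.0
```

```bash
python3 -c "
from cell import env;import numpy as np
s=env.get_state();p=s['ee_pos'][:2]-[.5886,.0251];t=np.radians(22.4);print(s['ee_pos'],s['orientation'][:,2],p@np.array([[np.cos(t),-np.sin(t)],[np.sin(t),np.cos(t)]]))"
```

```text
[ 0.53514292 -0.05925195  0.21648321] [ 9.25317209e-01  3.79192844e-01 -9.21870651e-04] [-0.08156756 -0.05761635]
```

Emit:
step_arm(
  deltas=[255, 40, -3, 0, 0, 255, 40, 0, 0, 0, 255, 26, 0, 0, 0, 255, 0, 0, 15, 0, 255, 0, 0, 15, 0, 255, 0, 0, 10, 0, 255, 0, 0, 6, 0, 255, 0, 0, 0, 0],
)

```text
time_s: 14.55
ee_pos: [0.5785, -0.0434, 0.1115]
orientation: [[0.0, -0.38, 0.925], [-0.0, 0.925, 0.38], [-1.0, -0.0, 0.0]]
force: [-0.3, -0.0, -0.9]
finger_gap: -0.0001
```

Emit:
step_arm(
  deltas=[255, 0, 0, 2, 0, 255, 0, 0, 0, 0],
)

```text
time_s: 14.75
ee_pos: [0.5801, -0.0425, 0.1114]
orientation: [[-0.0, -0.38, 0.925], [0.0, 0.925, 0.38], [-1.0, 0.0, -0.0]]
force: [0.9, -0.5, -0.4]
finger_gap: 0.0003
```

Emit:
step_arm(
  deltas=[255, 0, 0, 2, 0, 255, 0, 0, 0, 0],
)

```text
time_s: 14.95
ee_pos: [0.5822, -0.0416, 0.1114]
orientation: [[0.0, -0.381, 0.925], [-0.0, 0.925, 0.381], [-1.0, -0.0, 0.0]]
force: [0.8, 0.9, 0.2]
finger_gap: -0.0002
```

Emit:
step_arm(
  deltas=[255, 0, 0, 2, 0, 255, 0, 0, 0, 0],
)

```text
time_s: 15.15
ee_pos: [0.5828, -0.0413, 0.1113]
orientation: [[-0.003, -0.381, 0.925], [-0.001, 0.925, 0.381], [-1.0, 0.0, -0.003]]
force: [-6.7, -2.5, 4.0]
finger_gap: 0.0004
```

Emit:
step_arm(
  deltas=[255, 0, 0, 2, 0, 255, 0, 0, 0, 0],
)

```text
time_s: 15.35
ee_pos: [0.5831, -0.0411, 0.1113]
orientation: [[-0.007, -0.381, 0.925], [-0.002, 0.925, 0.381], [-1.0, 0.001, -0.008]]
force: [-15.7, -6.7, 7.9]
finger_gap: -0.0
```

Emit:
step_arm(
  deltas=[255, 0, 0, 2, 0, 255, 0, 0, 0, 0],
)

```text
time_s: 15.55
ee_pos: [0.5833, -0.041, 0.1113]
orientation: [[-0.011, -0.38, 0.925], [-0.003, 0.925, 0.38], [-1.0, 0.002, -0.012]]
force: [-24.3, -10.1, 12.0]
finger_gap: -0.0001
```

```bash
python3 snap.py side 265 130 70 70 8 a6
```

```text
15.55 [ 0.58332931 -0.04097276  0.11129837] [-24.25058713 -10.08768867  12.03577161]
```

View pics/a6.png

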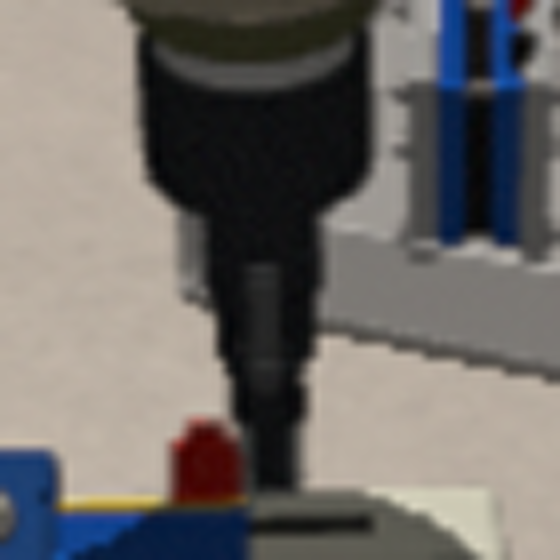

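The stop is at the same place as before (pump x −30.7 mm against the −31 expected) and is rigid to 26 N. In the picture the lip's near face (zoom x≈243) sits just inside the lid's near edge (x≈248), about 1.6 mm, where 2 mm is expected for full lock. The latch is therefore at its end stop, and I retreat.

Emit:
step_arm(
  deltas=[255, 0, 0, -15, 0, 255, 0, 0, -20, 0, 255, -40, 0, 0, 0, 255, -45, 0, 0, 0, 255, -20, 0, -40, 0, 255, 0, 0, -45, 0, 255, 0, 30, -45, 0, 255, 0, 45, -15, 0, 255, 0, 45, 0, 0, 255, 0, 45, 0, 0],
)

```text
time_s: 16.6
ee_pos: [0.3613, 0.0449, 0.2166]
orientation: [[0.001, -0.379, 0.926], [-0.0, 0.926, 0.379], [-1.0, -0.0, 0.001]]
force: [2.2, 0.7, -0.0]
finger_gap: -0.0002
```

Emit:
step_arm(
  deltas=[255, 0, 45, 0, 0, 255, 0, 45, 0, 0, 255, 0, 0, 0, 0, 255, 0, 0, 0, 0],
)

```text
time_s: 17.0
ee_pos: [0.328, 0.1278, 0.2166]
orientation: [[0.001, -0.383, 0.924], [-0.0, 0.924, 0.383], [-1.0, -0.0, 0.001]]
force: [0.8, 0.7, -0.1]
finger_gap: -0.0
```

```bash
python3 - <<'E'
from cell import env
from h import *
s=env.get_state(); print(s["time_s"],s["ee_pos"],s["force"])
o=np.zeros((400,800,3),np.uint8)
for k,(n,x0,y0) in enumerate((("top",230,100),("side",232,160))):
    c=env.camera(n); w=(190,110)[k]
    o[:,400*k:400*k+400]=cv2.resize(c["color"][y0:y0+w,x0:x0+w,::-1],(400,400),interpolation=cv2.INTER_CUBIC)
cv2.imwrite("pics/a7.png",o)
E
```

```text
17.0 [0.32800542 0.12780098 0.2165681 ] [ 0.76253286  0.69695316 -0.11118595]
```

View pics/a7.png

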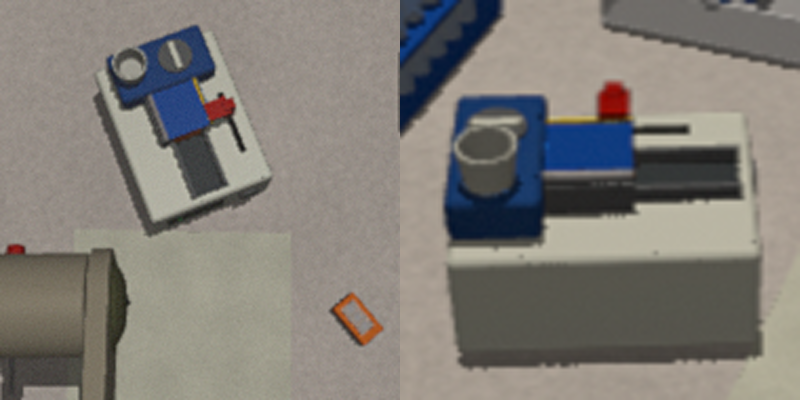

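The last view shows the lid flat and shut with the latch lip over its edge. The cassette is home under the lid, the cup and spare cassette are in place, and the arm is clear.

```bash
python3 -c "
from cell import env; print(env.hand_in())"
```

```text
the job is handed in; nothing more can be done
None
```

The pump job is done in the order asked and handed in at about 17 s, with the arm clear and touching nothing.

- **Cassette:** I pushed it along the channel to a firm stop of about 15 N. Its near end was level with the lid's near end, as it should be at home.
- **Lid:** I swept it over and pressed it down. The height felt at its top was 0.1219 m, against 0.122 m expected when shut, and the picture showed it flat.
- **Latch:** I pushed it to a rigid stop twice. The second push reached about 29 N in all, with the wrist limit at 120 N, and stopped at the same place: the tool at pump x about −30.7 mm, with −31 mm expected. The lip covers the lid's edge.

**Latch travel disagreed:** the cameras gave about 27 mm rather than 30 mm. I judged the latch fully locked because the cameras also read the pump about 3% small, the stop was rigid, and the lip sat about 1.6 mm inside the lid's near edge (2 mm expected).

**Other items:** the cup, spare cassette, bottle and stands had not moved in the top view. The screwdriver match in the top view and the bottle match in the side view were poor, so those two readings prove nothing. The flow cell was only checked as part of the spill tray. The tool never went near the screwdriver, bottle or tray.

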